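Run the inspection slide up to its index stop

TASK

Bring the circuit board on the inspection slide to its station: with the fingertips press down the black pad in the middle of the carriage to free its brake and, keeping it pressed, push the carriage along the rail until it butts against the index stop, the one with the pointer and the ball-headed pin. Then let the pad come back up so that the brake holds the carriage there. Never force the carriage along with the pad up, and leave everything else on the bench where it stands.

Things in the scene. Friction and masses are not known exactly. Their poses are not given: they have to be found in the camera images.
- slide: the fixed inspection slide: dark steel base plate 110 x 440 x 12 mm with a rail along its y axis, top of the rail 26 mm above the bench. Origin at the centre of the underside, on the bench; z up; y along the rail; x across it (the carriage's board hangs out on the +x side)
- pad_face (a point): centre of the upper face of the black press pad, also the middle of the carriage in x and y; 48 mm above the bench when up; axes as the slide's (y along the rail). The flat face is 60 mm along y, 50 mm along x, between two end ridges (one at each y end) 8 mm thick along y, 50 mm wide and 9 mm higher than the face; a fingertip on the face can push the carriage by a ridge
- pad (a joint): press travel of the pad in m: about 0 up, 0.008 fully down (end of its travel). A spring resists with about 10 N at the start and 12 N at the bottom and lifts it again when let go. Up, the brake holds the carriage with about 20 N; from about 0.003 down the brake is off and the carriage runs with 1 to 2 N
- carriage (a joint): position of the carriage along the slide's y axis in m, 0 in the middle of the slide, plus towards +y. The carriage is an aluminium frame 100 mm along y and 90 mm along x, top 38 mm above the bench; a plate with a finned circuit board reaches from it to 132 mm on the +x side, top 50 mm above the bench
- index_stop: the index stop, fixed across the rail near one end (either end): steel block 64 mm along x, 25 mm along y, top 38 mm above the bench, with a pointer bar 12 mm wide to 76 mm on its -x side and an upright pin with a ball 24 mm across, top 74 mm above the bench. Origin on the bench below the block's centre; axes as the slide's. The carriage butts against it when their centres are 62.5 mm apart along the rail
- plain_stop: the other stop, at the other end of the rail: the same block without pointer, pin and ball; not to be used
- solder_reel: loose grey reel, 54 mm across, 40 mm high, standing flat beside the rail; origin under its centre; leave alone
- flux_jar: loose amber jar, 42 mm across, 45 mm high; origin under its centre; leave alone
- heatsink: loose aluminium finned heatsink 44 x 44 x 24 mm; origin under its centre; leave alone
- screwdriver: loose screwdriver 160 mm long lying along its x axis; leave alone
- wool_tin: loose open dark tin, 64 mm across, 35 mm high, near the +y end of the slide; origin under its centre; leave alone
- spare_board: loose finned circuit board 70 x 100 x 20 mm near the -y end of the slide; origin under its centre; leave alone

How it is judged:
By the outcome, as a careful person would: the job done as asked, in the order asked, and still so for the second after the job is handed in, with the robot touching nothing.
It also fails if it takes over 42 s, if anything falls off the work surface, if the arm or the gripper's body presses on something with over 40 N, if the wrist force passes 120 N, or if a joint passes its speed limit or range.

ROBOT

A 7-joint arm with a two-finger parallel gripper is mounted at the origin on the work surface. World frame = base frame: x ahead of the robot, y to its left, z up, the work surface at z = 0. Lengths are in mm, angles in rad, forces in N, time in s.
With the tool pointing down it reaches from about 400 to 875 mm from the base axis. Payload 19.3 kg.
Tool frame: the origin (TCP) lies midway between the tips of the shut fingers; the grasp point (between the pads) lies 19 mm behind it; z points along the fingers, y is the direction in which the jaws open and shut (so a half turn about z gives the same grasp; the last joint's range is limited). The gripper opens to 85 mm and grips with 20 to 120 N. Pads are 22 mm wide; open, the fingers measure 114 mm over their backs; the gripper's body (76 mm by 85 mm) begins 54 mm behind the grasp point. The pads swing forward as they close: fully open they stand 13 mm farther back than shut.
Start: joints at [1.149, 0.521, -0.036, 1.599, 0.021, 1.021, -0.113], TCP at [215.339, -586.723, 231.291] pointing down, gripper open.
Joint ranges: [-2.91, 2.91], [-0.3, 2.13], [-1.5, 1.42], [0.17, 2.43], [-1.26, 4.41], [0.16, 1.93], [-2.52, 2.52]. Speed limits (rad/s): [1.89, 1.89, 2.39, 2.39, 3.01, 3.01, 3.01].

INTERFACE

Orientations are given as a unit quaternion [x, y, z, w].
In Python, from station import robot gives the robot as it stands. The module is installed in compiled form; this text tells all that it offers.
- The arm moves only by the tool drive_tool, never from a script. Its argument "motion" is text: rows parted by semicolons, each of 5 numbers parted by spaces: the opening, from 0 (shut) to 1 (fully open), then the shift along the tool's x, y, z in units of 0.3 m (1.0 is 0.3 m), then the turn about the tool's z in units of pi/4 rad (1.0 is pi/4 rad). In form: jaw x y z roll; .... A call has exactly 10 rows; each row shifts and turns the pose as measured when the row begins, along the tool's axes as they then stand; what a row does not reach is not made up. A row lasts 1/10 s, in which the tool goes at most 50 mm and 8.59 degrees, less where a joint would pass 70% of its speed; a pose out of reach is approached as far as the arm can. A call with a number of a shift or a turn outside -1 to 1 is refused whole. A call with a gripper value outside its range is refused whole. The fingers move at their own pace and stop on an object; "newtons" is the grip in N (left out, the last holds). Time passes only in rows, so rows that do not move let the fingers close, or fill a call up. It gives the time, the measured TCP pose, the force and the opening at its end, in the units of the state.
- robot.read_state(): the state, without advancing time (a new reading comes with each control period).
- robot.snapshot(name): name is "side" or "top" or "wrist"; returns (picture, depth): 480x640x3 uint8, red, green, blue; 480x640 float32, mm along the optical axis (not along the pixel's ray), 0 where there is no reading.
- robot.camera_model(name): a dict with "intrinsics" (3x3 intrinsics, pixels), "k1" (the pictures are not rectified: a ray, as slopes to the right and down, at radius r is drawn at 1 + k1 r^2 times it, then the intrinsics apply), "world_to_cam" (4x4, takes a point from world to camera coordinates). Camera axes: x right, y down, z forward; pixel columns grow to the right and rows downward; lengths in mm; the calibration is good to about 2 mm. A picture is of the moment at which its call begins: read the wrist's pose just before it. camera_model takes no time and is no camera call; for the wrist camera it gives the pose at the moment of the call.
- robot.sign_off(): hands the job in, once; it reports no verdict.
Trained networks look in the newest picture that a camera, given by its name, has taken for a name from the list of things; names that differ only in an ending like _2 or _b are one class to them, and where a whole thing is asked for, a point or a joint stands for the part that bears it (a point fixed in the world has none). Each returns a list of dicts, best first, with "p" (0 to 1); they miss things now and then, are a little off and sometimes report something else, mostly with a low value. They report only what shows in the picture. A call takes as long as a camera call.
- robot.cut_out(label, camera): "mask" (480x640 bool, what is visible of it) and "rect" ([left, top, width, height] in pixels, round what is visible of it).
The state is a dict: "clock": time; "qpos": joint angles; "dq": joint speeds; "joint_torque": joint torques, N m; "eef_pos": TCP position; "tool_rot": TCP orientation; "ft_force": force on the tool from outside, world axes, zero at the start; "ft_torque": the same for the moment, N m; "grip_width": finger opening in mm.
Only numpy, scipy, OpenCV 4.12 (cv2) and the standard library are available. Lean on these libraries where they do the work, as an engineer would, in place of code of your own. Each camera call takes 0.05 s, during which the arm holds its last target.

## Working session

There is one attempt and no reset: what is moved stays moved. The work goes in short steps, Python scripts to look and compute and a tool call to move; the robot and the scene stay as the last step left them, time stands still between calls to the robot, and variables do not carry over. Pictures are saved under pics/ and viewed, and the job is handed in when it is done.

Besides the shell and the picture viewer there is one more tool, called after "Request:" as a command line: name --argument value ..., lists and objects as JSON in quotes. drive_tool: Moves the arm, as the interface text tells. Shifts and turns lie within -1 to 1; 1 stands for 0.3 m of shift or pi/4 rad of turn. Its arguments: {"type":"object","properties":{"motion":{"type":"string"},"newtons":{"type":"number"}},"required":["motion"]}

```bash
mkdir -p pics; cat > h.py <<'E'
import numpy as np, cv2
from station import robot
def cm(n):
    c=robot.camera_model(n); return np.array(c["intrinsics"]),c["k1"],np.array(c["world_to_cam"])
def unproj(n,uv,depth=None,z=None,model=None):
    K,k1,T=model or cm(n); uv=np.atleast_2d(uv).astype(float)
    s=cv2.undistortPoints(uv[:,None],K,np.array([k1,0,0,0.])).reshape(-1,2)
    r=np.c_[s,np.ones(len(s))]; R=T[:3,:3]; o=-R.T@T[:3,3]; d=r@R
    t=np.asarray(depth,float) if depth is not None else (z-o[2])/d[:,2]
    return o+d*np.reshape(t,(-1,1))
E
python3 - <<'E'
from h import *
s=robot.read_state(); print({k:np.round(v,3) for k,v in s.items()})
for n in ["side","top"]:
    p,d=robot.snapshot(n); cv2.imwrite(f"pics/{n}0.png",p[:,:,::-1]); np.save(n+"0.npy",d)
    for l in ["slide","pad_face","index_stop","plain_stop"]:
        for r in robot.cut_out(l,n)[:2]:
            m=r["mask"]; v,u=np.nonzero(m&(d>0)); 
            if len(u)==0: continue
            P=unproj(n,np.c_[u,v],depth=d[v,u])
            print(n,l,round(r["p"],2),r["rect"],np.round(np.median(P,0)),np.round(P.min(0)),np.round(P.max(0)))
E
```

```text
{'clock': np.float64(0.0), 'qpos': array([ 1.149,  0.522, -0.036,  1.6  ,  0.021,  1.021, -0.113]), 'dq': array([-0.   ,  0.002, -0.001, -0.001, -0.001,  0.003, -0.   ]), 'joint_torque': array([ 2.0000e-03, -9.2710e+01,  1.9820e+00, -3.6993e+01,  1.8000e-02,
        8.0000e-03, -0.0000e+00]), 'eef_pos': array([ 215.215, -586.43 ,  230.722]), 'tool_rot': array([ 0.985,  0.175, -0.   , -0.001]), 'ft_force': array([ 1.005, -0.221, -0.819]), 'ft_torque': array([ 0.045,  0.017, -0.04 ]), 'grip_width': np.float64(85.363)}
side slide 0.68 [329.9, 195.9, 30.6, 32.8] [595. -71.  50.] [ 562. -114.   13.] [630. -27.  61.]
side slide 0.58 [277.8, 169.8, 105.7, 144.1] [585. -19.  25.] [ 474. -312.   -3.] [759. 161.  61.]
side pad_face 0.82 [331.1, 199.2, 30.5, 29.7] [596. -71.  50.] [ 562. -154.   13.] [639. -27.  61.]
side index_stop 0.92 [346.7, 165.6, 44.7, 24.1] [ 640. -214.   38.] [ 572. -305.    3.] [ 679. -195.   76.]
side plain_stop 0.85 [306.5, 266.6, 37.5, 26.1] [539.  99.  37.] [508.  64.  10.] [586. 117.  43.]
side plain_stop 0.67 [332.4, 194.7, 28.3, 32.5] [595. -70.  50.] [ 562. -116.    9.] [630. -27.  61.]
top slide 0.94 [249.6, 180.7, 222.0, 131.6] [600. -49.  24.] [ 473. -287.   -5.] [747. 163.  71.]
top pad_face 0.89 [342.8, 227.7, 45.8, 36.0] [596. -72.  48.] [ 562. -112.   14.] [629. -30.  61.]
top index_stop 0.63 [422.2, 204.8, 29.1, 50.9] [ 635. -219.   38.] [ 573. -245.   11.] [ 676. -198.   77.]
top plain_stop 0.61 [265.9, 259.8, 24.7, 34.0] [540.  94.  37.] [508.  74.  10.] [579. 118.  42.]
top plain_stop 0.56 [420.3, 207.0, 31.8, 49.3] [ 636. -219.   37.] [ 573. -255.    1.] [ 687. -197.   77.]
```

```bash
python3 - <<'E'
import cv2
for n,(a,b,c,d) in {"top":(140,340,220,500),"side":(130,340,220,480)}.items():
    i=cv2.imread(f"pics/{n}0.png")[a:b,c:d]; cv2.imwrite(f"pics/{n}0c.png",cv2.resize(i,None,fx=2.8,fy=2.8,interpolation=2))
E
```

```text
(no output)
```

View pics/top0c.png

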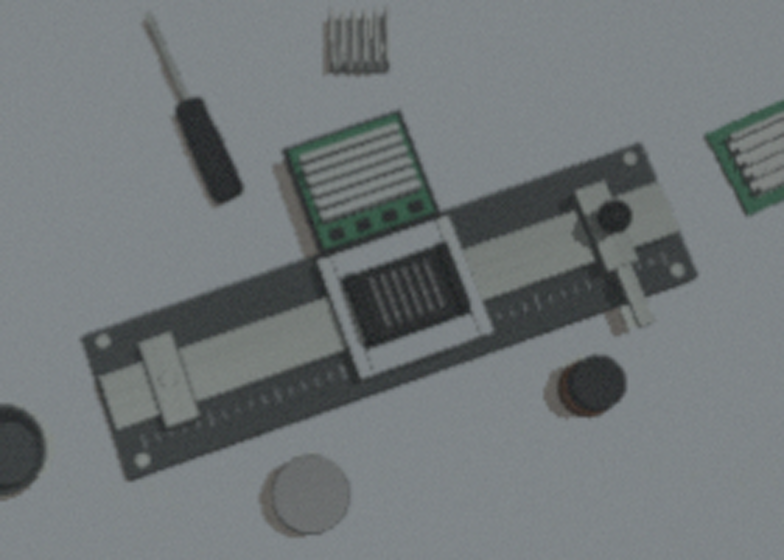

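View pics/side0c.png

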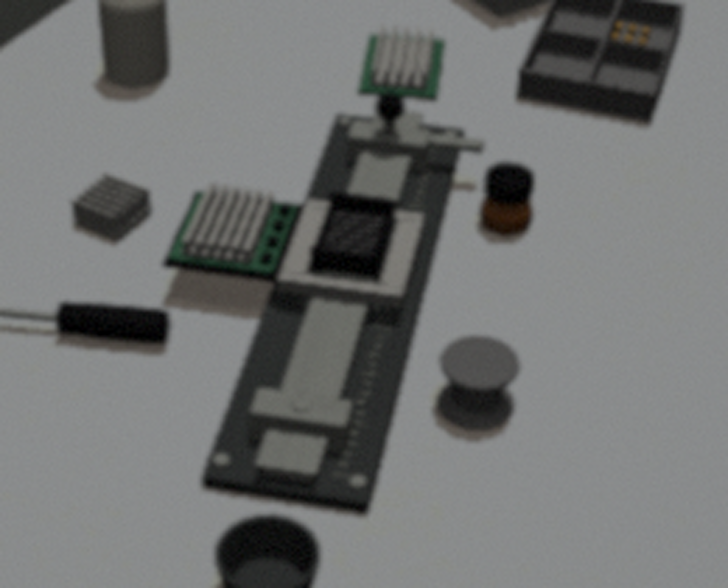

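```bash
python3 - <<'E'
from h import *
d=np.load("top0.npy"); f=lambda L:np.array(L)/2.8+[220,140]
c=unproj("top",f([(82,338),(640,143),(696,277),(130,480)]),z=12)
print("plate",c.round(),np.linalg.norm(np.roll(c,-1,0)-c,axis=1).round(), c.mean(0).round(1))
y=(c[0]-c[1]+c[3]-c[2]); y/=np.linalg.norm(y); print("yaw",np.arctan2(-y[0],y[1]))
# all high points from depth in slide region
v,u=np.mgrid[160:320,240:480]; v=v.ravel();u=u.ravel(); k=d[v,u]>0;u=u[k];v=v[k]
P=unproj("top",np.c_[u,v],depth=d[v,u])
from itertools import product
C=c.mean(0)
for n in range(1):
  w=P[:,2]>31; Q=P[w]; 
  a=np.arctan2(-y[0],y[1]); X=np.array([np.cos(a),np.sin(a)]);Y=np.array([-np.sin(a),np.cos(a)])
  L=np.c_[(Q[:,:2]-C[:2])@X,(Q[:,:2]-C[:2])@Y,Q[:,2]]
  def rep(n,m):
    if m.sum()==0: return
    B=L[m]; r=cv2.minAreaRect(B[:,:2].astype(np.float32)); print(n,len(B),B.min(0).round(),B.max(0).round(),np.median(B,0).round(1),r)
  in_=abs(L[:,0])<50
  h=L[:,1]
  rep("carr",in_&(abs(h)<100)&(L[:,2]<45)); rep("padhi",(abs(L[:,0])<32)&(abs(h)<100)&(L[:,2]>44))
  rep("neg",(abs(L[:,0])<33)&(h<-120)&(L[:,2]<43)); rep("ball",in_&(h<-120)&(L[:,2]>55)); rep("pos",(abs(L[:,0])<33)&(h>120))
for nm,l in product(["top"],["pad_face"]):
  pass
print("pad corners", unproj("top",f([(343,278),(455,245),(472,308),(365,347)]),z=55).round(1))
print("frame corners", unproj("top",f([(318,262),(447,215),(493,330),(364,376)]),z=38).round(1))
for q in (f([(343,278),(455,245),(472,308),(365,347)]),55),(f([(318,262),(447,215),(493,330),(364,376)]),38):
  m=unproj("top",q[0],z=q[1]).mean(0); print(m.round(1),(m[:2]-C[:2])@X,(m[:2]-C[:2])@Y)
for q in ([(573,189),(603,181),(636,258),(608,268)],[(139,343),(167,332),(198,413),(170,426)]):
  m=unproj("top",f(q),z=38).mean(0); print(m.round(1),(m[:2]-C[:2])@X,(m[:2]-C[:2])@Y)
E
```

```text
plate [[ 574.  158.   12.]
 [ 713. -256.   12.]
 [ 610. -289.   12.]
 [ 472.  123.   12.]] [437. 108. 434. 108.] [592.4 -66.   12. ]
yaw 0.3241368079960834
carr 1261 [-43. -58.  31.] [50. 43. 45.] [ 1.6 -4.6 37.2] ((3.6217422485351562, -7.345939636230469), (92.6475601196289, 101.20556640625), 0.08478216081857681)
padhi 1009 [-23. -45.  44.] [28. 31. 61.] [ 2.  -7.3 48.4] ((2.575777053833008, -6.880035400390625), (50.36167526245117, 76.49140930175781), 0.00036918651312589645)
neg 327 [ -32. -174.   31.] [  33. -148.   42.] [  -6.3 -157.5   37.2] ((0.15002059936523438, -161.2252197265625), (26.132802963256836, 65.20276641845703), 88.9148178100586)
ball 123 [ -10. -172.   58.] [  13. -149.   77.] [   0.7 -158.2   70.2] ((1.4231600761413574, -160.4228057861328), (22.192893981933594, 21.75202178955078), 70.57115173339844)
pos 410 [-29. 156.  32.] [ 33. 181.  42.] [  1.3 168.7  37.2] ((1.7579936981201172, 168.80970764160156), (24.699420928955078, 62.413578033447266), 89.57501220703125)
pad corners [[ 605.4  -28.8   55. ]
 [ 627.4 -107.5   55. ]
 [ 582.6 -117.1   55. ]
 [ 556.9  -42.4   55. ]]
frame corners [[ 620.9  -12.3   38. ]
 [ 653.5 -105.2   38. ]
 [ 569.8 -133.7   38. ]
 [ 539.2  -42.2   38. ]]
[593.1 -73.9  55. ] -1.8704563874779423 -7.7084270285535395
[595.9 -73.4  38. ] 0.9477400700263714 -8.050991238484256
[ 645.  -218.1   38. ] 1.4763615926218896 -160.87472816738435
[540.2  93.5  38. ] 1.3546200370350407 167.88181413373078
```

Request:
drive_tool --motion "0 .13 -.084 0 .04;0 .13 -.084 0 0;0 .13 -.084 0 0;0 .13 -.084 0 0;0 .13 -.084 0 0;0 .13 -.084 0 0;0 .13 -.084 0 0;0 .13 -.084 0 0;0 .13 -.084 0 0;0 .13 -.084 0 0" --newtons 40

```text
clock: 1.5
eef_pos: [512.0, -217.0, 231.1]
tool_rot: [0.988, 0.153, -0.0, 0.002]
ft_force: [0.8, -0.7, 0.7]
grip_width: -0.1
```

Request:
drive_tool --motion "0 .069 -.059 .05 0;0 .069 -.059 .05 0;0 .069 -.059 .07 0;0 .069 -.059 .08 0;0 .069 -.059 .08 0;0 .069 -.059 .08 0;0 0 0 .02 0;0 0 0 0 0;0 0 0 0 0;0 0 0 0 0"

```text
clock: 2.5
eef_pos: [605.8, -66.4, 99.0]
tool_rot: [0.988, 0.157, 0.003, 0.002]
ft_force: [0.6, -0.6, 0.2]
grip_width: 0.0
```

```bash
cat > st.py <<'E'
from h import *
s=robot.read_state(); p=s["eef_pos"]; q=s["tool_rot"]
a=2*np.arctan2(q[1],q[0]); A=.324; X=np.array([np.cos(A),np.sin(A)]);Y=np.array([-X[1],X[0]]); C=np.array([592.4,-66])
print("clk",s["clock"],"tcp",p.round(1),"toolx ang",round(a,3),"slide x,y",((p[:2]-C)@X).round(1),((p[:2]-C)@Y).round(1))
F=s["ft_force"]; print("F x,y,z slide",(F[:2]@X).round(1),(F[:2]@Y).round(1),F[2].round(1),"qpos",np.round(s["qpos"],2))
from scipy.spatial.transform import Rotation as R
print("toolz",R.from_quat(q).apply([0,0,1]).round(3))
E
python3 st.py; python3 - <<'E'
from h import *
p,d=robot.snapshot("wrist"); cv2.imwrite("pics/w1.png",p[:,:,::-1])
p,d=robot.snapshot("side"); cv2.imwrite("pics/s1.png",cv2.resize(p[130:340,220:480,::-1],None,fx=2.8,fy=2.8))
E
```

```text
clk 2.5 tcp [605.8 -66.4  99. ] toolx ang 0.315 slide x,y 12.6 -4.6
F x,y,z slide 0.4 -0.8 0.2 qpos [ 0.11  0.66 -0.15  1.75  0.14  0.74 -1.36]
toolz [ 0.006 -0.003 -1.   ]
```

View pics/w1.png

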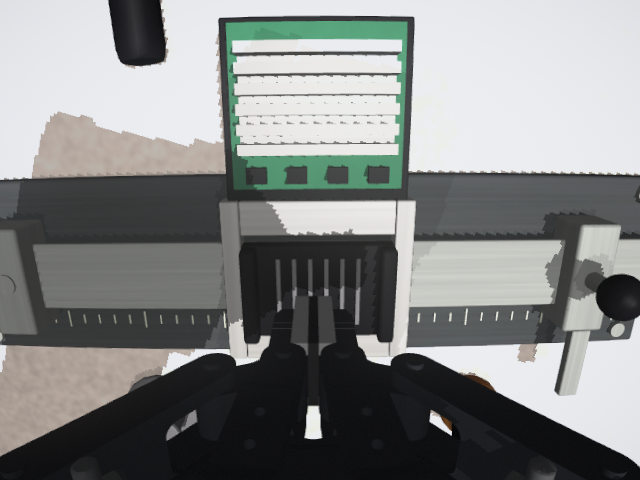

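View pics/s1.png

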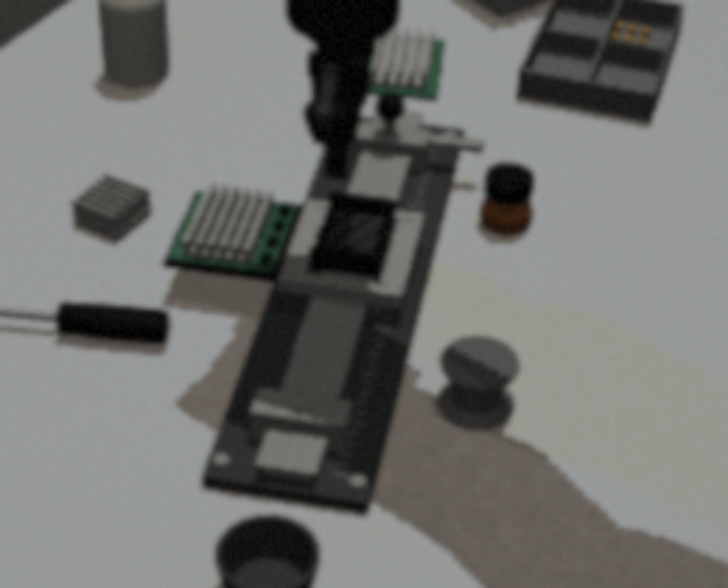

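```bash
python3 - <<'E'
from h import *
s=robot.read_state()
p,d=robot.snapshot("wrist"); M=cm("wrist")
A=.324; X=np.array([np.cos(A),np.sin(A)]);Y=np.array([-X[1],X[0]]); C=np.array([592.4,-66])
v,u=np.mgrid[0:330,0:640]; v=v.ravel();u=u.ravel(); k=(d[v,u]>0);u=u[k];v=v[k]
P=unproj("wrist",np.c_[u,v],depth=d[v,u],model=M); L=np.c_[(P[:,:2]-C)@X,(P[:,:2]-C)@Y,P[:,2]]
def rep(n,m):
    B=L[m]; r=cv2.minAreaRect(B[:,:2].astype(np.float32)); print(n,len(B),np.percentile(B,1,0).round(1),np.percentile(B,99,0).round(1),np.median(B,0).round(1),r)
near=(v<330)&(u>230)&(u<410)&(v>238)
rep("ridges",near&(L[:,2]>53)&(L[:,2]<62)&(v<290)); rep("face",near&(L[:,2]>44)&(L[:,2]<52)&(v<290))
rep("frame",(u>210)&(u<425)&(v>200)&(L[:,2]>35)&(L[:,2]<41)&(v<350))
rep("stop",(u>540)&(u<630)&(v>215)&(v<335)&(L[:,2]>35)&(L[:,2]<42))
rep("plate edge",(v>170)&(v<240)&(L[:,2]>9)&(L[:,2]<15))
for l in ["pad_face"]:
  for r in robot.cut_out(l,"wrist")[:1]: print(r["p"],r["rect"])
E
```

```text
ridges 1417 [  7.5 -44.6  53.4] [27.6 30.6 58.6] [ 18.1 -36.7  56.9] ((17.23638916015625, -7.018928527832031), (76.23441314697266, 21.134334564208984), 89.772705078125)
face 5882 [  4.2 -38.2  44.7] [27.7 24.  50.5] [17.1 -7.1 48.3] ((15.880152702331543, -7.042819976806641), (75.72573852539062, 24.6296329498291), 89.5655288696289)
frame 9681 [-22.4 -56.4  36.1] [47.3 42.5 39.2] [34.7 -5.9 37.7] ((11.224998474121094, -7.050067901611328), (100.57550811767578, 72.74627685546875), 89.48151397705078)
stop 3873 [ -27.9 -172.2   35.3] [  34.1 -147.7   40.4] [   8.6 -157.4   37.6] ((2.7423744201660156, -159.90846252441406), (63.99110794067383, 26.505220413208008), 0.0872829332947731)
plate edge 26829 [  20.2 -201.3   10. ] [ 57.2 178.3  13.4] [ 40.5 -24.   11.7] ((38.710731506347656, -11.535598754882812), (395.1731872558594, 38.531036376953125), 89.79792022705078)
0.77 [238.9, 240.9, 158.9, 105.8]
```

Request:
drive_tool --motion "0 -.03 .024 .03 0;0 0 0 .03 0;0 0 0 .03 0;0 0 0 .02 0;0 0 0 0 0;0 0 0 0 0;0 0 0 0 0;0 0 0 0 0;0 0 0 0 0;0 0 0 0 0"

```text
clock: 3.7
eef_pos: [599.3, -77.3, 63.3]
tool_rot: [0.988, 0.157, 0.003, 0.002]
ft_force: [1.4, 0.5, 0.4]
grip_width: 0.2
```

```bash
python3 st.py
```

```text
clk 3.7 tcp [599.3 -77.3  63.3] toolx ang 0.315 slide x,y 3.0 -12.9
F x,y,z slide 1.4 0.0 0.4 qpos [ 0.12  0.7  -0.14  1.78  0.15  0.66 -1.36]
toolz [ 0.007 -0.003 -1.   ]
```

Request:
drive_tool --motion "0 0 0 .02 0;0 0 0 .015 0;0 0 0 .01 0;0 0 0 .005 0;0 0 0 0 0;0 0 0 0 0;0 0 0 .005 0;0 0 0 0 0;0 0 0 0 0;0 0 0 0 0"

```text
clock: 4.7
eef_pos: [599.7, -77.3, 47.0]
tool_rot: [0.988, 0.157, 0.003, 0.002]
ft_force: [-1.7, -0.3, 7.3]
grip_width: -0.1
```

```bash
python3 st.py
```

```text
clk 4.7 tcp [599.7 -77.3  47. ] toolx ang 0.314 slide x,y 3.3 -13.1
F x,y,z slide -1.7 0.3 7.3 qpos [ 0.12  0.73 -0.13  1.78  0.16  0.63 -1.36]
toolz [ 0.007 -0.004 -1.   ]
```

Request:
drive_tool --motion "0 0 0 .01 0;0 0 0 .01 0;0 0 0 .01 0;0 0 0 .008 0;0 0 0 .008 0;0 0 0 .006 0;0 0 0 .006 0;0 0 0 .006 0;0 0 0 .006 0;0 0 0 .006 0"

```text
clock: 5.7
eef_pos: [602.3, -84.7, 39.8]
tool_rot: [0.988, 0.154, 0.007, 0.008]
ft_force: [-10.8, -2.0, 34.5]
grip_width: 0.0
```

```bash
python3 st.py
```

```text
clk 5.7 tcp [602.3 -84.7  39.8] toolx ang 0.308 slide x,y 3.4 -20.9
F x,y,z slide -10.9 1.5 34.5 qpos [ 0.12  0.74 -0.12  1.78  0.17  0.61 -1.37]
toolz [ 0.015 -0.014 -1.   ]
```

Request:
drive_tool --motion "0 -.002 .01 .004 0;0 -.002 .015 .004 0;0 0 .015 .004 0;0 0 .015 .004 0;0 0 .015 .004 0;0 0 .015 .004 0;0 0 .015 .004 0;0 0 .015 .004 0;0 0 .015 .004 0;0 0 .015 .004 0"

```text
clock: 6.7
eef_pos: [617.9, -131.6, 40.0]
tool_rot: [0.988, 0.152, 0.01, 0.011]
ft_force: [-6.4, -0.1, 20.0]
grip_width: 0.2
```

```bash
python3 st.py; python3 - <<'E'
from h import *
p,d=robot.snapshot("wrist"); cv2.imwrite("pics/w2.png",p[:,:,::-1])
E
```

```text
clk 6.7 tcp [ 617.9 -131.6   40. ] toolx ang 0.306 slide x,y 3.3 -70.3
F x,y,z slide -6.1 1.9 20.0 qpos [ 0.19  0.76 -0.12  1.73  0.17  0.64 -1.3 ]
toolz [ 0.024 -0.019 -1.   ]
```

View pics/w2.png

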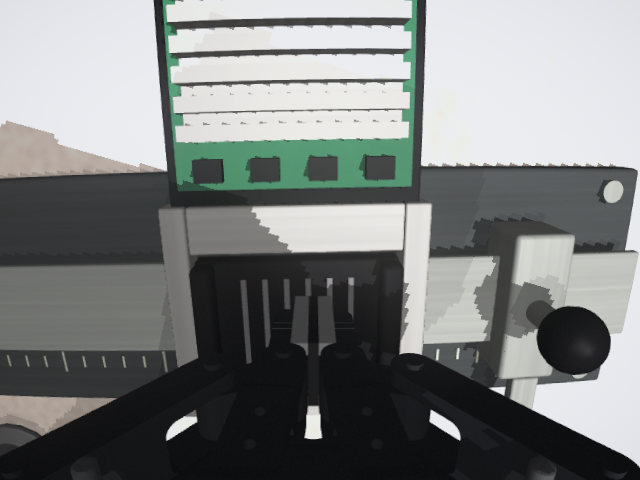

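Request:
drive_tool --motion "0 0 .01 .004 0;0 0 .015 .004 0;0 0 .015 .004 0;0 0 .015 .004 0;0 0 .015 .004 0;0 0 .015 .004 0;0 0 .012 .004 0;0 0 .01 .004 0;0 0 .008 .004 0;0 0 .008 .004 0"

```text
clock: 7.75
eef_pos: [630.9, -167.1, 39.9]
tool_rot: [0.988, 0.152, 0.012, 0.011]
ft_force: [-18.8, 15.3, 35.2]
grip_width: 0.1
```

```bash
python3 st.py; python3 - <<'E'
from h import *
p,d=robot.snapshot("wrist"); cv2.imwrite("pics/w3.png",p[:,:,::-1])
E
```

```text
clk 7.75 tcp [ 630.9 -167.1   39.9] toolx ang 0.305 slide x,y 4.4 -108.1
F x,y,z slide -12.9 20.5 35.2 qpos [ 0.25  0.79 -0.13  1.67  0.17  0.67 -1.25]
toolz [ 0.027 -0.019 -0.999]
```

View pics/w3.png

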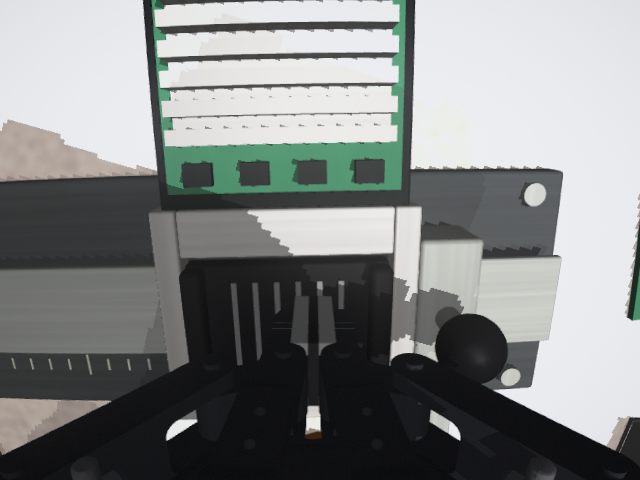

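Request:
drive_tool --motion "0 0 .002 .004 0;0 0 .002 .003 0;0 0 .002 .003 0;0 0 .002 .003 0;0 0 .002 .003 0;0 0 .002 .003 0;0 0 .002 .003 0;0 0 .002 .003 0;0 0 .002 .003 0;0 0 .002 .003 0"

```text
clock: 8.8
eef_pos: [630.7, -166.7, 40.0]
tool_rot: [0.988, 0.154, 0.01, 0.008]
ft_force: [-8.1, 4.2, 18.7]
grip_width: 0.1
```

```bash
python3 st.py
```

```text
clk 8.8 tcp [ 630.7 -166.7   40. ] toolx ang 0.308 slide x,y 4.3 -107.7
F x,y,z slide -6.4 6.6 18.7 qpos [ 0.25  0.79 -0.14  1.66  0.17  0.68 -1.24]
toolz [ 0.021 -0.013 -1.   ]
```

Request:
drive_tool --motion "0 0 .002 -.008 0;0 0 .002 -.012 0;0 0 .002 -.02 0;0 0 0 -.04 0;0 0 0 -.08 0;0 0 0 -.1 0;0 0 0 -.1 0;0 0 0 -.05 0;0 0 0 0 0;0 0 0 0 0"

```text
clock: 9.8
eef_pos: [628.1, -166.1, 171.5]
tool_rot: [0.988, 0.154, 0.01, 0.008]
ft_force: [-0.1, 0.5, -0.8]
grip_width: -0.1
```

```bash
python3 st.py; python3 - <<'E'
from h import *
p,d=robot.snapshot("wrist"); M=cm("wrist"); cv2.imwrite("pics/w4.png",p[:,:,::-1]); np.save("w4.npy",d)
A=.324; X=np.array([np.cos(A),np.sin(A)]);Y=np.array([-X[1],X[0]]); C=np.array([592.4,-66])
v,u=np.mgrid[0:480,0:640]; v=v.ravel();u=u.ravel(); k=(d[v,u]>0);u=u[k];v=v[k]
P=unproj("wrist",np.c_[u,v],depth=d[v,u],model=M); L=np.c_[(P[:,:2]-C)@X,(P[:,:2]-C)@Y,P[:,2]]
def rep(n,m):
    B=L[m]; print(n,len(B),np.percentile(B,1,0).round(1),np.percentile(B,99,0).round(1),np.median(B,0).round(1))
a=(L[:,0]>8)&(L[:,0]<26)
rep("ridge",a&(L[:,1]>-140)&(L[:,1]<-45)&(L[:,2]>53)&(L[:,2]<62)); rep("face",a&(abs(L[:,1]+97)<25)&(L[:,2]>35)&(L[:,2]<62))
rep("board",(L[:,0]>60)&(L[:,0]<120)&(L[:,2]>30)&(L[:,2]<70))
m=(abs(L[:,0]-38)<6)&(L[:,2]>34)&(L[:,2]<41)&(L[:,1]<-30)&(L[:,1]>-190); rep("frame",m)
m=(abs(L[:,0]-24)<6)&(L[:,2]>34)&(L[:,2]<41)&(L[:,1]<-30)&(L[:,1]>-190); h=np.histogram(L[m,1],np.arange(-185,-30,3)); print(list(zip(h[1].round().astype(int).tolist(),h[0].tolist())))
p,d=robot.snapshot("side"); cv2.imwrite("pics/s4.png",cv2.resize(p[130:340,220:480,::-1],None,fx=2.8,fy=2.8))
E
```

```text
clk 9.8 tcp [ 628.1 -166.1  171.5] toolx ang 0.309 slide x,y 1.9 -106.3
F x,y,z slide 0.1 0.5 -0.8 qpos [ 0.27  0.61 -0.16  1.6   0.13  0.91 -1.2 ]
toolz [ 0.021 -0.013 -1.   ]
ridge 692 [   8.3 -136.1   53.7] [ 25.8 -60.9  58.5] [ 17.2 -68.7  56.9]
face 2033 [   8.2 -121.7   46.6] [ 25.9 -72.6  50. ] [ 17.1 -97.2  48.2]
board 13837 [  60.6 -143.4   33.8] [119.4 -53.6  51.2] [ 91.1 -98.7  41. ]
frame 2738 [  32.1 -166.7   35.6] [ 43.9 -49.6  39.2] [  37.7 -100.5   37.6]
[(-185, 0), (-182, 0), (-179, 0), (-176, 4), (-173, 71), (-170, 78), (-167, 76), (-164, 75), (-161, 77), (-158, 73), (-155, 72), (-152, 82), (-149, 69), (-146, 79), (-143, 75), (-140, 45), (-137, 5), (-134, 4), (-131, 4), (-128, 4), (-125, 3), (-122, 5), (-119, 2), (-116, 3), (-113, 1), (-110, 2), (-107, 0), (-104, 2), (-101, 5), (-98, 4), (-95, 4), (-92, 4), (-89, 4), (-86, 4), (-83, 3), (-80, 0), (-77, 1), (-74, 0), (-71, 0), (-68, 0), (-65, 2), (-62, 5), (-59, 67), (-56, 74), (-53, 76), (-50, 33), (-47, 0), (-44, 0), (-41, 0), (-38, 0), (-35, 0)]
```

View pics/w4.png

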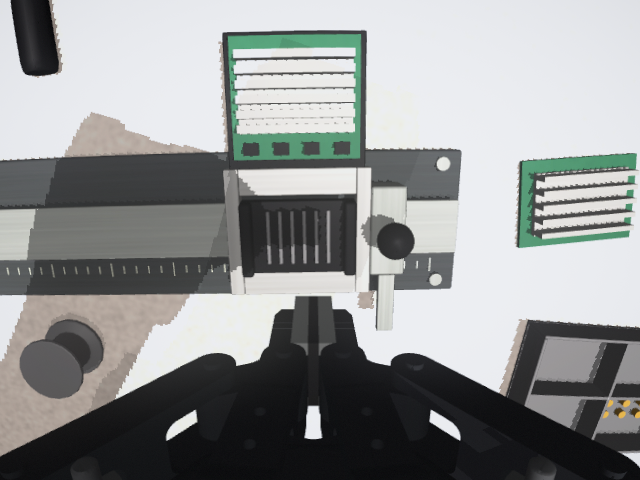

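View pics/s4.png

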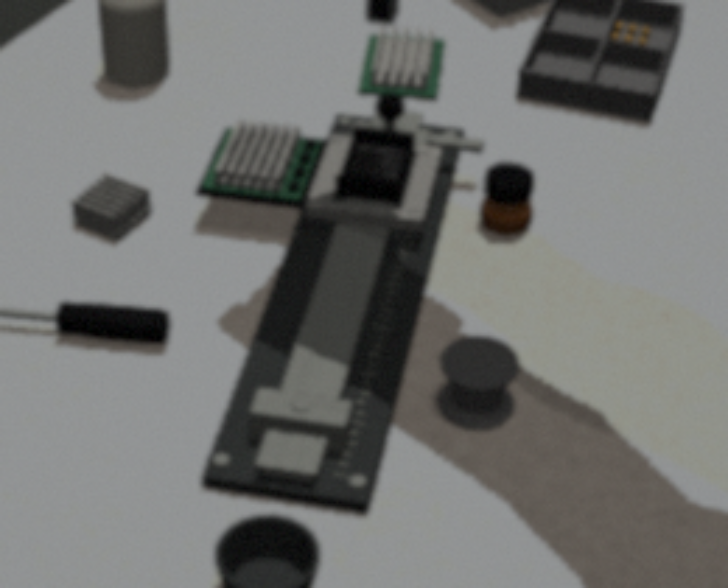

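```bash
python3 - <<'E'
import cv2
i=cv2.imread("pics/w4.png")[160:300,330:430]; cv2.imwrite("pics/w4z.png",cv2.resize(i,None,fx=4,fy=4,interpolation=0))
E
```

```text
(no output)
```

View pics/w4z.png

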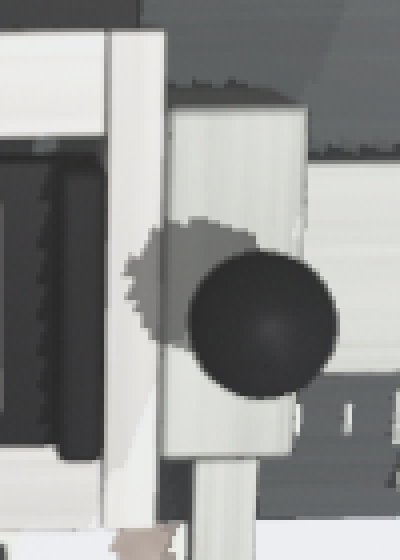

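The frame's end face sits flush against the index block, with no gap showing at about u = 371, v = 185–275. The pad is up at 48 mm and the tool is clear, so I'm handing in.

```bash
python3 -c "
from station import robot
print(robot.sign_off(), robot.read_state()['clock'])"
```

```text
the job is handed in; nothing more can be done
the job is handed in; nothing more can be done
```

The carriage is against the index stop, the pad is back up so the brake holds it, and the job is handed in. I pressed the pad fully down with the closed fingertips and pushed the carriage about 90 mm along the rail. When it butted, the side force rose to about 20 N. I eased that to about 7 N with the pad still pressed, then lifted straight up.

**Last checks:**
- **Position:** the pad centre is about 62.8 mm from the index stop's centre, against 62.5 mm expected, which is within the calibration error. No gap shows in the wrist picture.
- **Pad:** its face is back at 48 mm.
- **Robot:** the tool is clear at 171 mm height with no force on it. The clock was about 10 s, against the 42 s limit.
- **Other objects:** they stand where they did in the side and wrist pictures, by eye only.

**Press-down drift:** while I was pressing the pad, the fingertip moved about 8 mm towards the index stop, starting with the pad up at about 47 mm. By its end the pad was down at about 40 mm. I took no reading in between, so I can't say at what pad height the drift began. Later pictures show the carriage followed the fingertip without reaching the ridge.

No check failed.

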